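# Set the microscope lamp: diffuser slide home, switch two clicks from its stop

### The arm

A 7-joint arm with a two-finger parallel gripper is mounted at the origin on the work surface. World frame = base frame: x ahead of the robot, y to its left, z up, the work surface at z = 0. Lengths are in m, angles in rad, forces in N, time in s.
With the tool pointing down it reaches from about 0.425 to 0.875 m from the base axis. Payload 9.9 kg.
Tool frame: the origin (TCP) lies midway between the tips of the shut fingers; the grasp point (between the pads) lies 19 mm behind it (manip.hold_point_z is the x of the grasp point in the tool frame, in m); x points along the fingers, y is the direction in which the jaws open and shut, and the axes are right-handed (so a half turn about x gives the same grasp; the last joint's range is limited). The gripper opens to 85 mm and grips with 20 to 120 N. Pads are 22 mm wide; open, the fingers measure 114 mm over their backs; the gripper's body (76 mm by 85 mm) begins 54 mm behind the grasp point. The pads swing forward as they close: fully open they stand 13 mm farther back than shut.
Start: joints at [1.22, 0.576, 0.025, 1.437, -0.015, 1.129, -0.057], TCP at [0.178, -0.651, 0.231] pointing down, gripper open.
Joint ranges: [-2.76, 2.76], [-0.34, 2.15], [-1.52, 1.57], [0.19, 2.46], [-1.09, 4.23], [0.17, 1.99], [-2.82, 2.82]. Speed limits (rad/s): [2.22, 2.22, 3.01, 3.01, 3.14, 3.14, 3.14].

### API

Orientations are given as a unit quaternion [w, x, y, z].
In Python, from workcell import manip gives the robot as it stands. The module is installed in compiled form; this text tells all that it offers.
- The arm moves only by the tool step_arm, never from a script. Its argument "targets" is text: rows parted by semicolons, each of 7 numbers parted by spaces: the shift along the world's x, y, z in cm, then the turn, a rotation vector about the world's x, y, z in rad, then the closure, from -1 (fully open) to 1 (shut), so that 0 is half open. In form: dx dy dz wx wy wz grip; .... A call has 1 to 5 rows; each row is the pose to reach, as a shift and turn from the pose measured when the call began; what a row does not reach only later rows make up. A row lasts 1/10 s, in which the tool goes at most 50 mm and 8.59 degrees, less where a joint would pass 70% of its speed; a pose out of reach is approached as far as the arm can. A call with a gripper value outside its range is refused whole. The fingers move at their own pace and stop on an object; "grip_force" is the grip in N (left out, the last holds). Time passes only in rows, so rows that repeat a pose let the fingers close. It gives the time, the measured TCP pose, the force and the opening at its end, in the units of the state.
- manip.sense(): the state, without advancing time (a new reading comes with each control period).
- manip.get_image(name): name is "scene" or "top"; returns a dict with "frame" (384x512x3 uint8, red, green, blue), "depth" (384x512 float32, m along the optical axis (not along the pixel's ray), 0 where there is no reading), "vertical_fov" (degrees; the focal length in pixels is half the picture's height over the tangent of half this angle, whatever the lens; pixels are square), "cx", "cy" (the principal point, pixels), "D" ([k1, k2, p1, p2, k3] as OpenCV has them; the pictures are not rectified), "R" (3x3) and "t" (3): a world point X has camera coordinates R X + t. Camera axes: x right, y down, z forward; pixel columns grow to the right and rows downward; lengths in m; the calibration is good to about 2 mm. A picture is of the moment at which its call begins.
- manip.close_job(): hands the job in, once; it reports no verdict.
The state is a dict: "time_s": time; "joint_positions": joint angles; "joint_velocities": joint speeds; "effort": joint torques, N m; "position": TCP position; "ee_rot": TCP orientation; "force": force on the tool from outside, world axes, zero at the start; "ft_torque": the same for the moment, N m; "opening": finger opening in m.
Only numpy, scipy, OpenCV 4.12 (cv2) and the standard library are available. Lean on these libraries where they do the work, as an engineer would, in place of code of your own. Each camera call takes 0.05 s, during which the arm holds its last target. There are 200 camera calls.

### The job

Get the microscope's lamp ready for viewing: first push the slide with the straight bar grip all the way home, away from the robot, until it meets its end stop and its plate covers the round window. Then set the unmarked rotary switch: turn it fully anticlockwise (seen from above) to its end stop, pause there a moment, and from there turn it clockwise by exactly two clicks. Leave the slide with the round knob and everything else on the bench as they are.

Things in the scene. Friction and masses are not known exactly. Their poses are not given: they have to be found in the camera images.
- bar_slide_grip (a point): Centre of the grip of the slide to be pushed home: a black upright bar, 64 mm wide across the travel (y), 16 mm thick along it (x), 50 mm tall, top 23 mm above this point. x points along the travel to the far end stop, z up. Ahead of it goes a plate 56 mm wide, 95 mm long, 4 mm thick, top 25 mm below this point. Takes about 3 N to slide; stays where left.
- bar_slide_unit: Fixed white housing of the bar-grip slide, 240 (x) x 80 x 35 mm tall, origin under its centre; x along the travel, pointing away from the robot within 20 degrees. A round glass window of 46 mm is in its top at x = +85 mm. The grip runs from x = -90 mm (near stop) to +20 mm (far stop, home).
- bar_slide (a joint): Travel of the bar-grip slide in m: 0 at the near stop, 0.110 at the far end stop (home), where the plate covers the round glass window.
- round_slide_grip (a point): The other slide, to be left alone: the same white housing, plate, stroke and materials, but its grip is a round mushroom knob of 44 mm diameter, its top 23 mm above this point. Point on the knob's axis, 30 mm above the housing's top; x along its travel.
- switch_grip (a point): Point on the vertical axis of the blank rotary switch at the height to grip. Its black bar handle is 68 mm long (x), 16 mm thick (y), 44 mm tall, top 20 mm above this point, on an aluminium disc of 38 mm radius, top 24 mm below this point. The point turns with the handle.
- switch_unit: Fixed white housing of the rotary switch, 120 x 120 x 40 mm tall, origin under its centre on the switch's axis; x points away from the robot within 20 degrees. At the anticlockwise stop the bar handle lies along the housing's x; at the clockwise stop it lies across, along y.
- switch (a joint): Angle of the rotary switch in rad, growing clockwise seen from above: 0 at the anticlockwise end stop, 1.571 at the clockwise stop. Four spring detents 30 degrees apart: 0 (the stop itself), 0.524, 1.047 (two clicks) and 1.571. Let go near a detent it snaps into it. Turning takes up to about 0.1 N m. It starts on any but the first.
- objective: Loose bystander: steel microscope objective standing upright, 32 mm diameter, 46 mm tall. Origin under its centre.
- brush: Loose bystander: dust brush lying flat, 150 mm long along its x, low. Origin under its middle.
- dish: Loose bystander: closed clear dish, 90 mm diameter, 18 mm tall. Origin under its centre.
- dishes: Loose bystander: stack of three closed clear dishes, 90 mm diameter, 54 mm tall in all. Origin under its centre.
- holder: Loose bystander: flat aluminium specimen holder, 76 x 110 x 8 mm. Origin under its centre.
- wash: Loose bystander: white plastic bottle with a cap, 60 mm diameter, 130 mm tall. Origin under its centre.
- beaker: Loose bystander: glass beaker, 70 mm across, 80 mm tall. Origin under its centre.
Things that resemble listed ones, but are neither listed nor needed, are in the scene too. Leave any blue or yellow look-alike of the switch_unit alone.

How it is judged:
By the outcome, as a careful person would: the job done as asked, in the order asked, and still so for the second after the job is handed in, with the robot touching nothing.
It also fails if it takes over 56 s, if anything falls off the work surface, if the arm or the gripper's body presses on something with over 40 N, if the wrist force passes 120 N, or if a joint passes its speed limit or range.

## Working session

There is one attempt and no reset: what is moved stays moved. The work goes in short steps, Python scripts to look and compute and a tool call to move; the robot and the scene stay as the last step left them, time stands still between calls to the robot, and variables do not carry over. Pictures are saved under pics/ and viewed, about 8 in all and at most 12, crops included, and the job is handed in when it is done.

Besides the shell and the picture viewer there is one more tool, called as name(argument=value, ...), one argument or row to a line, values as JSON. step_arm: Moves the arm, as the interface text tells. Its arguments: {"type":"object","properties":{"targets":{"type":"string"},"grip_force":{"type":"number"}},"required":["targets"]}

```bash
mkdir -p pics; cat > h.py <<'E'
import numpy as np, cv2
from workcell import manip
def cam(n):
    d=manip.get_image(n); h,w=d['frame'].shape[:2]
    f=h/2/np.tan(np.radians(d['vertical_fov'])/2)
    d['K']=np.array([[f,0,d['cx']],[0,f,d['cy']],[0,0,1.]]);d['D']=np.array(d['D'],float);d['R']=np.array(d['R']);d['t']=np.array(d['t']);return d
def ray(d,uv,z):
    p=cv2.undistortPoints(np.array(uv,float).reshape(-1,1,2),d['K'],d['D']).reshape(-1,2)
    v=np.c_[p,np.ones(len(p))]@d['R']; c=-d['R'].T@d['t']
    return c+v*((z-c[2])/v[:,2])[:,None]
def cloud(d):
    h,w=d['depth'].shape; g=np.mgrid[0:h,0:w][::-1].reshape(2,-1).T.astype(float)
    p=cv2.undistortPoints(g.reshape(-1,1,2),d['K'],d['D']).reshape(-1,2)
    z=d['depth'].reshape(-1); X=(np.c_[p*z[:,None],z]-d['t'])@d['R']; X[z==0]=np.nan
    return X.reshape(h,w,3)
def proj(d,X): return cv2.projectPoints(np.array(X,float).reshape(-1,1,3),cv2.Rodrigues(d['R'])[0],d['t'],d['K'],d['D'])[0].reshape(-1,2)
E
python3 - <<'E'
from h import *
for n in('scene','top'):
    d=cam(n); cv2.imwrite(f'pics/{n}0.png',cv2.resize(d['frame'][:,:,::-1],None,fx=1.5,fy=1.5)); print(n,-d['R'].T@d['t'],d['R'].round(2).tolist(),d['D'])
s=manip.sense();print(s['position'],s['ee_rot'],s['opening'],s['time_s'],s['force'],manip.hold_point_z)
E
```

```text
scene [1.27276607 0.4724935  0.81919043] [[-0.52, 0.85, 0.02], [0.55, 0.35, -0.76], [-0.65, -0.38, -0.65]] [-0.06430951  0.          0.          0.          0.        ]
top [0.37524963 0.02263994 1.09096185] [[0.02, -1.0, -0.01], [-0.99, -0.01, -0.14], [0.14, 0.01, -0.99]] [-0.10556286  0.          0.          0.          0.        ]
[ 0.17785562 -0.65071728  0.23053562] [-0.09354064 -0.70072935 -0.09458421  0.70091537] 0.08578037475183954 0.1 [ 0.336419    0.62627236 -0.29397211] -0.0187
```

View pics/top0.png

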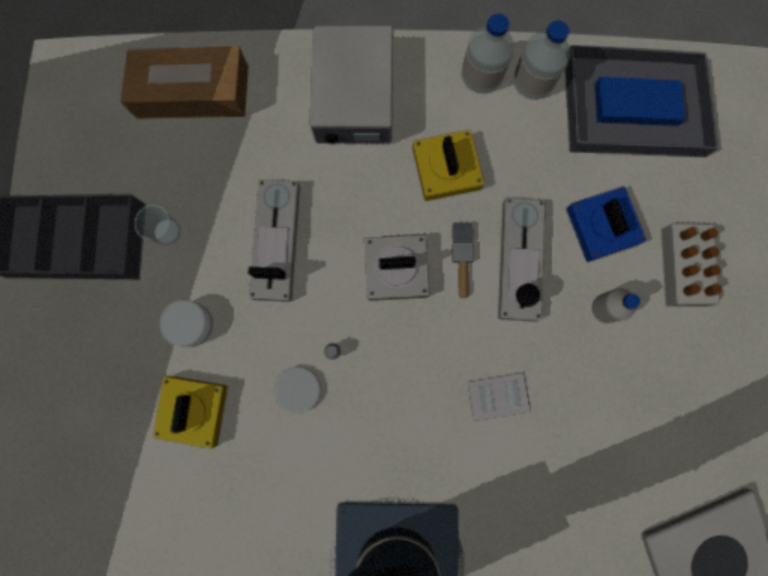

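View pics/scene0.png

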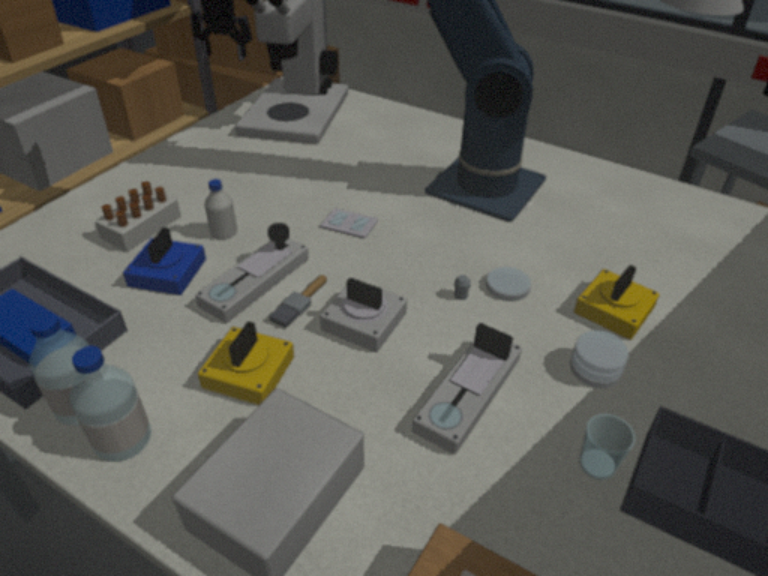

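The top view (768x576) shows the bar slide at about (275,240) with its grip at (267,271), and the blank switch at (397,266) with its handle lying across. The round-knob slide is at (522,260), the brush at (462,260) and the objective at (333,351).

```bash
cat > meas.py <<'E'
from h import *
def measure(rois=None):
    d=cam('top'); X=cloud(d); g=cv2.cvtColor(d['frame'],cv2.COLOR_RGB2GRAY)
    R={'grip':(250,292,255,290),'handle':(365,425,240,282)} if rois is None else rois
    for n,(u0,u1,v0,v1) in R.items():
        u0,u1,v0,v1=[int(a/1.5) for a in(u0,u1,v0,v1)]
        S=X[v0:v1,u0:u1]; m=(S[...,2]>.07)
        P=S[m]; zt=np.percentile(P[:,2],80)
        m2=m&(S[...,2]>zt-.01)&(g[v0:v1,u0:u1]<60); P=S[m2]
        r=cv2.minAreaRect((P[:,:2]*1000).astype(np.float32)); 
        vv,uu=np.nonzero(m2); Q=ray(d,np.c_[uu+u0,vv+v0],zt)
        c=Q.mean(0); w,V=np.linalg.eigh(np.cov(Q[:,:2].T)); a=V[:,1]
        print(n,len(P),'zt',zt.round(3),'rect',np.round(r[0],1),np.round(r[1],1),round(r[2],1),'ray mean',c.round(4),'long axis deg',np.degrees(np.arctan2(a[1],a[0])).round(1))
    return d,X,g
if __name__=='__main__':
    d,X,g=measure()
    m=((X[...,2]>.022)&(X[...,2]<.055)).astype(np.uint8)
    for n,(u,v) in {'bar':(275,240),'switch':(397,266),'round':(522,258)}.items():
        k=np.zeros_like(m);u=int(u/1.5);v=int(v/1.5);k[v-48:v+48,u-28:u+28]=m[v-48:v+48,u-28:u+28]
        k=cv2.morphologyEx(k,cv2.MORPH_OPEN,np.ones((3,3)))
        P=X[k>0]; r=cv2.minAreaRect((P[:,:2]*1000).astype(np.float32));print(n,np.round(r[0]),np.round(r[1]),round(r[2],1),'z',np.nanmedian(P[:,2]).round(4))
E
python3 meas.py
```

```text
grip 128 zt 0.089 rect [546.6 249.3] [16.2 58.6] 0.3 ray mean [0.5466 0.2489 0.0894] long axis deg 89.3
handle 145 zt 0.094 rect [568.1   6.3] [17.3 63.4] 2.0 ray mean [0.5669 0.0063 0.0943] long axis deg 94.5
bar [621. 247.] [ 82. 240.] 88.5 z 0.0366
switch [610.   5.] [128. 214.] 87.5 z 0.0415
round [ 589. -240.] [ 80. 241.] 86.5 z 0.0371
```

```bash
python3 - <<'E'
from h import *
from scipy.spatial.transform import Rotation as Ro
s=manip.sense();q=s['ee_rot'];M=Ro.from_quat([q[1],q[2],q[3],q[0]]).as_matrix();print(M.round(3))
for a in (0,np.pi/2,np.pi):pass
print('yaw of tool y',np.degrees(np.arctan2(M[1,1],M[0,1])),s['joint_positions'])
d=cam('top');X=cloud(d);g=d['frame']
# fine angle of housings: white in z band
for n,(u,v,a,b) in {'bar':(275,240,35,70),'sw':(397,266,40,42)}.items():
    u,v,a,b=[int(t/1.5) for t in(u,v,a,b)];S=X[v-b:v+b,u-a:u+a];m=((S[...,2]>.025)&(S[...,2]<.06)).astype(np.uint8)
    m=cv2.morphologyEx(m,cv2.MORPH_OPEN,np.ones((5,5)));k,l,st,_=cv2.connectedComponentsWithStats(m);i=1+st[1:,4].argmax()
    P=S[l==i];r=cv2.minAreaRect((P[:,:2]*1000).astype(np.float32));print(n,r)
E
```

```text
[[-0.     0.264 -0.965]
 [ 0.001 -0.965 -0.264]
 [-1.    -0.001  0.   ]]
yaw of tool y -74.71347614302564 [ 1.22021986  0.5763304   0.02486539  1.43767324 -0.01501784  1.12899205
 -0.05648804]
bar ((652.4268798828125, 246.2440185546875), (81.86754608154297, 178.74871826171875), 88.2090072631836)
sw ((567.8350830078125, 6.7392730712890625), (120.49516296386719, 120.18151092529297), 3.673703193664551)
```

step_arm(
  targets="3.4 3.4 0 0 0 0.14 1; 6.8 6.8 0 0 0 0.28 1; 10.2 10.2 0 0 0 0.42 1; 13.6 13.6 0 0 0 0.56 1; 17 17 0 0 0 0.7 1",
  grip_force=40,
)

```text
time_s: 0.7
position: [0.3489, -0.4793, 0.2308]
ee_rot: [-0.33, -0.625, -0.331, 0.625]
force: [0.6, -0.8, -0.5]
opening: 0.0124
```

step_arm(
  targets="2.5 4.3 0 0 0 0.14 1; 5 8.6 0 0 0 0.28 1; 7.5 12.9 0 0 0 0.42 1; 9.5 17.2 0 0 0 0.54 1; 10 21.5 0 0 0 0.6 1",
)

```text
time_s: 1.2
position: [0.451, -0.2618, 0.2308]
ee_rot: [0.502, 0.498, 0.502, -0.498]
force: [0.8, -0.4, 0.3]
opening: 0.0005
```

step_arm(
  targets="0 4.9 0 0 0 0 1; 0 9.8 0 0 0 0 1; 0 14.7 0 0 0 0 1; 0 19.6 0 0 0 0 1; 0 24 0 0 0 0 1",
)

```text
time_s: 1.7
position: [0.4506, -0.0195, 0.2311]
ee_rot: [0.502, 0.498, 0.502, -0.497]
force: [-0.0, -0.9, -0.0]
opening: 0.0
```

step_arm(
  targets="0.8 4.9 0 0 0 0 1; 1.6 9.8 0 0 0 0 1; 2.4 14.7 0 0 0 0 1; 3.2 19.6 0 0 0 0 1; 4 24.5 0 0 0 0 1",
)

```text
time_s: 2.2
position: [0.4906, 0.2269, 0.2311]
ee_rot: [0.502, 0.498, 0.502, -0.498]
force: [1.5, 0.7, -0.3]
opening: 0.0
```

step_arm(
  targets="0 2.4 -4 0 0 0 1; 0 2.4 -8 0 0 0 1; 0 2.4 -12 0 0 0 1; 0 2.4 -15 0 0 0 1; 0 2.4 -17.3 0 0 0 1",
)

```text
time_s: 2.7
position: [0.4898, 0.2504, 0.0559]
ee_rot: [0.502, 0.497, 0.502, -0.498]
force: [1.1, -0.3, 0.3]
opening: -0.0002
```

step_arm(
  targets="1 0 0 0 0 0 1; 2 0 0 0 0 0 1; 3 -0.1 0 0 0 0 1; 4 -0.1 0 0 0 0 1; 5 -0.1 0 0 0 0 1",
)

```text
time_s: 3.2
position: [0.5407, 0.2493, 0.0569]
ee_rot: [0.502, 0.498, 0.502, -0.498]
force: [-2.9, -0.7, 2.5]
opening: -0.0002
```

step_arm(
  targets="1.2 0 0 0 0 0 1; 2.4 -0.1 0 0 0 0 1; 3.6 -0.1 0 0 0 0 1; 4.8 -0.1 0 0 0 0 1; 6 -0.2 0 0 0 0 1",
)

```text
time_s: 3.7
position: [0.6016, 0.2472, 0.0573]
ee_rot: [0.502, 0.498, 0.502, -0.498]
force: [-3.7, 2.4, 1.4]
opening: -0.0001
```

step_arm(
  targets="0.3 0 0 0 0 0 1; 0.6 0 0 0 0 0 1; 0.9 0 0 0 0 0 1; 1.2 0 0 0 0 0 1",
)

```text
time_s: 4.1
position: [0.6134, 0.2468, 0.0573]
ee_rot: [0.502, 0.498, 0.502, -0.498]
force: [-2.7, -1.5, 0.3]
opening: 0.0001
```

step_arm(
  targets="0.2 0 0 0 0 0 1; 0.4 0 0 0 0 0 1; 0.6 0 0 0 0 0 1",
)

```text
time_s: 4.4
position: [0.6183, 0.2466, 0.0572]
ee_rot: [0.502, 0.497, 0.502, -0.499]
force: [-13.0, -3.0, 8.6]
opening: 0.0001
```

step_arm(
  targets="0.25 0 0 0 0 0 1; 0.25 0 0 0 0 0 1",
)

```text
time_s: 4.6
position: [0.6182, 0.2465, 0.0572]
ee_rot: [0.501, 0.495, 0.503, -0.5]
force: [-12.9, -2.7, 8.8]
opening: -0.0002
```

step_arm(
  targets="-1 0 0 0 0 0 1; -3 0 0 0 0 0 1; -5 0 2 0 0 0 1; -6 -1 6 0 0 0 1; -7 -3 10 0 0 0 1",
)

```text
time_s: 5.1
position: [0.5473, 0.2185, 0.1583]
ee_rot: [0.502, 0.495, 0.504, -0.499]
force: [1.5, -0.0, 0.6]
opening: 0.0003
```

step_arm(
  targets="-1 -4 3 0 0 0 -0.2; -2 -8 4 0 0 0 -0.2; -3 -10 4 0 0 0 -0.2; -3 -10 4 0 0 0 -0.2",
)

```text
time_s: 5.5
position: [0.5172, 0.1149, 0.1991]
ee_rot: [0.502, 0.496, 0.502, -0.5]
force: [1.3, 0.7, 0.7]
opening: 0.0514
```

```bash
python3 - <<'E'
from meas import *
d,X,g=measure({'grip':(250,292,190,255),'handle':(365,425,240,282)})
cv2.imwrite('pics/top1.png',cv2.resize(d['frame'][100:240,140:310,::-1],None,fx=4,fy=4,interpolation=cv2.INTER_CUBIC))
print(manip.sense()['joint_positions'].round(2),manip.sense()['position'])
E
```

```text
grip 567 zt 0.634 rect [486.2 123.5] [50.7 38.1] 9.3 ray mean [0.4851 0.1199 0.6342] long axis deg 135.6
handle 240 zt 0.687 rect [447.1  26. ] [20.7 27.5] 3.2 ray mean [0.444  0.0298 0.6871] long axis deg 69.6
[ 0.07  0.44 -0.54  1.85  0.27  0.94 -0.59] [0.51774227 0.11717407 0.19899917]
```

View pics/top1.png

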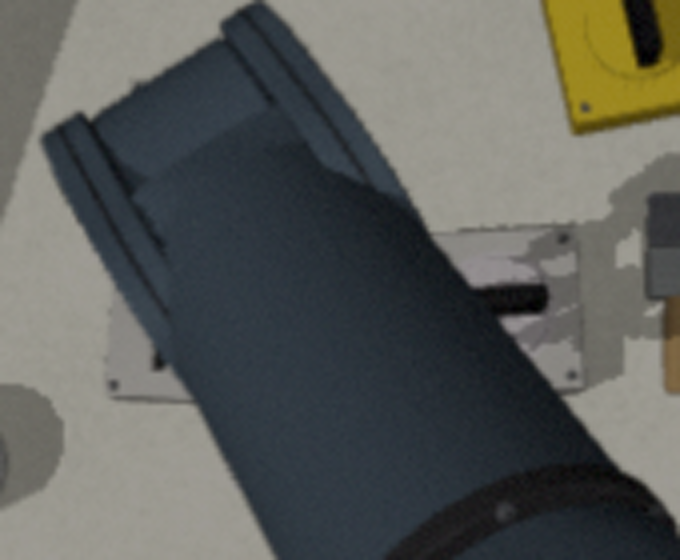

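step_arm(
  targets="1.5 -3.7 0 0 0 0.035 -0.3; 3.3 -7.5 0 0 0 0.07 -0.3; 4.9 -11.1 0 0 0 0.07 -0.3; 4.9 -11.1 0 0 0 0.07 -0.3",
)

```text
time_s: 5.95
position: [0.5693, 0.0012, 0.1983]
ee_rot: [0.518, 0.479, 0.518, -0.483]
force: [-0.2, -0.6, 0.5]
opening: 0.0555
```

```bash
python3 - <<'E'
from h import *
from scipy.spatial.transform import Rotation as Ro
s=manip.sense();q=s['ee_rot'];M=Ro.from_quat([q[1],q[2],q[3],q[0]]).as_matrix()
print(s['position'],s['opening'],'yaw',np.degrees(np.arctan2(M[1,1],M[0,1])),s['joint_positions'].round(2))
a=cam('scene');b=cam('top')
A=cv2.resize(a['frame'][120:310,170:370,::-1],(400,380));B=cv2.resize(b['frame'][100:240,140:310,::-1],(400,330))
cv2.imwrite('pics/two.png',np.hstack([A,np.vstack([B,np.zeros((50,400,3),np.uint8)])]))
E
```

```text
[0.56931845 0.00117256 0.19827045] 0.05546843223602572 yaw 4.20262620011457 [ 0.27  0.49 -0.53  1.75  0.3   0.98 -0.31]
```

View pics/two.png

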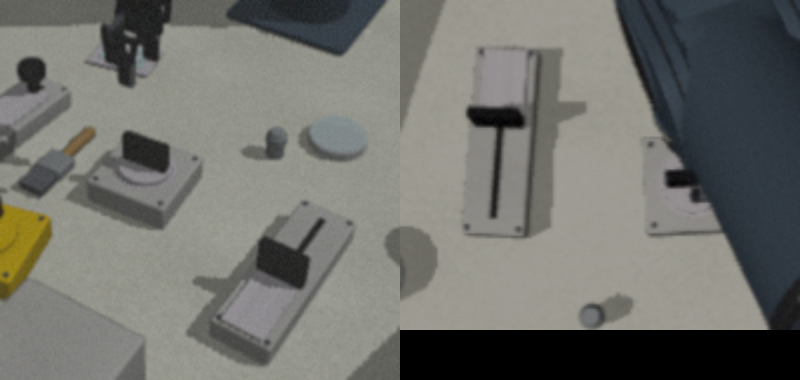

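The slide is home: its plate covers the window at right-panel (500,75), and the grip is at (495,115). Next I descend on the switch.

step_arm(
  targets="-0.2 0.5 -4 0 0 0 -0.3; -0.2 0.5 -8 0 0 0 -0.3; -0.2 0.5 -11 0 0 0 -0.3; -0.2 0.5 -13 0 0 0 -0.3; -0.2 0.5 -14.1 0 0 0 -0.3",
)

```text
time_s: 6.55
position: [0.5648, 0.0144, 0.056]
ee_rot: [0.519, 0.478, 0.522, -0.48]
force: [-0.4, 0.1, -0.1]
opening: 0.0555
```

```bash
python3 - <<'E'
from h import *
s=manip.sense();print(s['position'],s['opening'],s['force'],s['joint_positions'].round(2))
a=cam('scene');c=proj(a,[[.567,.0065,.07],list(s['position'])]);print(c)
u,v=c[0].astype(int);cv2.imwrite('pics/s3.png',cv2.resize(a['frame'][v-50:v+50,u-65:u+65,::-1],None,fx=5,fy=5,interpolation=cv2.INTER_CUBIC))
E
```

```text
[0.56475598 0.01438977 0.05598412] 0.05548347129593368 [-0.3887921   0.13615175 -0.12603003] [ 0.18  0.66 -0.45  1.91  0.43  0.68 -0.45]
[[242.06192208 195.49440798]
 [244.98940304 199.92106773]]
```

View pics/s3.png

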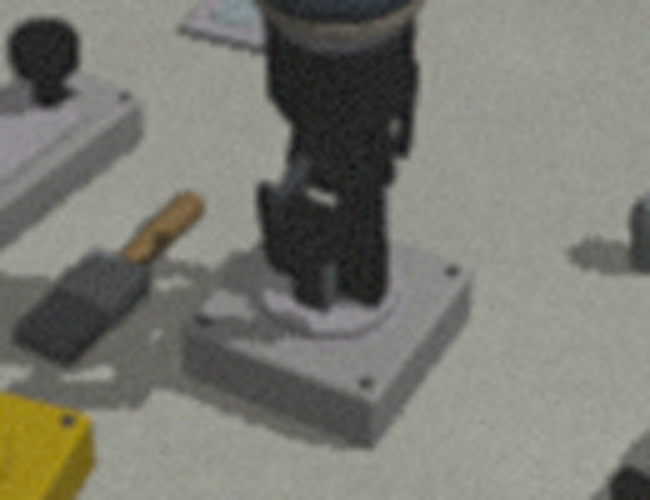

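step_arm(
  targets="0.2 -0.8 0.1 0 0 0 -0.3; 0.2 -0.8 0.1 0 0 0 -0.3; 0.2 -0.8 0.1 0 0 0 -0.3",
)

```text
time_s: 6.9
position: [0.5673, 0.0058, 0.0574]
ee_rot: [0.519, 0.478, 0.521, -0.48]
force: [1.1, 0.3, -0.0]
opening: 0.055
```

step_arm(
  targets="0 0 0 0 0 0 -0.3",
)

```text
time_s: 7.0
position: [0.5677, 0.0058, 0.0582]
ee_rot: [0.519, 0.479, 0.521, -0.48]
force: [0.2, 0.3, 0.1]
opening: 0.0555
```

Close on the handle.

step_arm(
  targets="0 0 -0.1 0 0 0 0.8; 0 0 -0.1 0 0 0 1; 0 0 -0.1 0 0 0 1; 0 0 -0.1 0 0 0 1; 0 0 -0.1 0 0 0 1",
  grip_force=40,
)

```text
time_s: 7.5
position: [0.5672, 0.0057, 0.0575]
ee_rot: [0.519, 0.478, 0.521, -0.48]
force: [-2.6, -1.0, 6.0]
opening: 0.0157
```

```bash
cat > st.py <<'E'
from h import *
from scipy.spatial.transform import Rotation as Ro
s=manip.sense();q=s['ee_rot'];M=Ro.from_quat([q[1],q[2],q[3],q[0]]).as_matrix()
print('pos',s['position'].round(4),'open',s['opening'],'yaw',np.degrees(np.arctan2(M[1,1],M[0,1])).round(1),'x',M[:,0].round(3),'F',s['force'].round(1),'T',s['ft_torque'].round(2),s['joint_positions'].round(2),s['time_s'])
E
python3 st.py
```

```text
pos [0.5672 0.0057 0.0575] open 0.01573807681193162 yaw 4.6 x [-0.004 -0.001 -1.   ] F [-2.6 -1.   6. ] T [-0.1   0.52 -0.02] [ 0.2   0.66 -0.45  1.9   0.43  0.68 -0.43] 7.5
```

step_arm(
  targets="0 0 0.15 0 0 0.12 1; 0 0 0.15 0 0 0.24 1; 0 0 0.15 0 0 0.36 1; 0 0 0.15 0 0 0.48 1; 0 0 0.15 0 0 0.6 1",
)

```text
time_s: 8.0
position: [0.5678, 0.006, 0.0578]
ee_rot: [0.638, 0.302, 0.64, -0.303]
force: [7.0, 1.9, -20.4]
opening: 0.0156
```

```bash
python3 st.py
```

```text
pos [0.5678 0.006  0.0578] open 0.015639739441691464 yaw 39.3 x [-0.002 -0.001 -1.   ] F [  7.    1.9 -20.4] T [ 0.49 -1.74 -0.15] [ 0.3   0.69 -0.62  1.9   0.58  0.74  0.04] 8.0
```

step_arm(
  targets="0 0 -0.1 0 0 0.12 1; 0 0 -0.1 0 0 0.24 1; 0 0 -0.1 0 0 0.36 1; 0 0 -0.1 0 0 0.48 1; 0 0 -0.1 0 0 0.6 1",
)

```text
time_s: 8.5
position: [0.5685, 0.0069, 0.0576]
ee_rot: [0.7, 0.098, 0.7, -0.099]
force: [0.1, 2.1, 5.3]
opening: 0.015
```

```bash
python3 st.py
```

```text
pos [0.5685 0.0069 0.0576] open 0.015044423566678978 yaw 74.0 x [ 0.001 -0.001 -1.   ] F [0.1 2.1 5.3] T [ 0.53  0.17 -0.07] [ 0.39  0.73 -0.78  1.89  0.71  0.81  0.52] 8.5
```

step_arm(
  targets="0 0 0.02 0 0 0.1 1; 0 0 0.02 0 0 0.2 1; 0 0 0.02 0 0 0.28 1; 0 0 0.02 0 0 0.34 1",
)

```text
time_s: 8.9
position: [0.5686, 0.0074, 0.0576]
ee_rot: [0.707, -0.023, 0.706, 0.022]
force: [-0.1, 1.1, -2.7]
opening: 0.0153
```

```bash
python3 st.py
```

```text
pos [0.5686 0.0074 0.0576] open 0.015329054274023026 yaw 93.6 x [ 0.001 -0.    -1.   ] F [-0.1  1.1 -2.7] T [ 0.43 -0.09 -0.09] [ 0.44  0.76 -0.86  1.89  0.77  0.86  0.8 ] 8.9
```

step_arm(
  targets="0 0 0 0 0 0.04 1; 0 0 0 0 0 0.06 1",
)

```text
time_s: 9.1
position: [0.569, 0.0075, 0.0577]
ee_rot: [0.706, -0.043, 0.705, 0.043]
force: [0.2, 2.1, -2.8]
opening: 0.0154
```

```bash
python3 st.py
```

```text
pos [0.569  0.0075 0.0577] open 0.015434102371704502 yaw 97.0 x [ 0.001  0.001 -1.   ] F [ 0.2  2.1 -2.8] T [ 0.3  -0.16 -1.34] [ 0.44  0.77 -0.88  1.89  0.78  0.87  0.85] 9.1
```

The torque jumped to -1.34 N·m, so the handle is at the anticlockwise stop. I pause there, pressing lightly.

step_arm(
  targets="0 0 0 0 0 -0.02 1; 0 0 0 0 0 -0.02 1; 0 0 0 0 0 -0.02 1; 0 0 0 0 0 -0.02 1; 0 0 0 0 0 -0.02 1",
)

```text
time_s: 9.6
position: [0.569, 0.0075, 0.0577]
ee_rot: [0.707, -0.036, 0.706, 0.036]
force: [0.2, 1.5, -1.8]
opening: 0.0157
```

step_arm(
  targets="0 0 0 0 0 0 1; 0 0 0 0 0 0 1; 0 0 0 0 0 0 1; 0 0 0 0 0 0 1; 0 0 0 0 0 0 1",
)

```text
time_s: 10.1
position: [0.569, 0.0075, 0.0577]
ee_rot: [0.707, -0.036, 0.706, 0.036]
force: [1.1, 0.7, -1.4]
opening: 0.0154
```

```bash
python3 st.py; python3 - <<'E'
from h import *
a=cam('scene');c=proj(a,[[.567,.0065,.07]]);u,v=c[0].astype(int)
cv2.imwrite('pics/s4.png',cv2.resize(a['frame'][v-50:v+50,u-65:u+65,::-1],None,fx=4,fy=4,interpolation=cv2.INTER_CUBIC))
E
```

```text
pos [0.569  0.0075 0.0577] open 0.015413962935813109 yaw 95.8 x [ 0.001  0.001 -1.   ] F [ 1.1  0.7 -1.4] T [ 0.14 -0.14 -0.63] [ 0.44  0.77 -0.87  1.89  0.78  0.86  0.84] 10.1
```

View pics/s4.png

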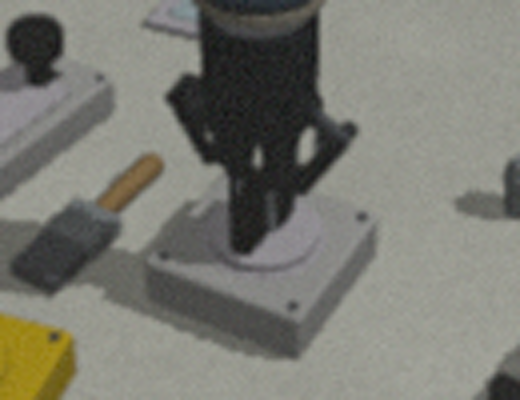

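The handle now lies along the housing's x, gripped at about (245,225). Now clockwise 60° to the two-click detent (yaw about 34°).

step_arm(
  targets="0 0 0 0 0 -0.12 1; 0 0 0 0 0 -0.24 1; 0 0 0 0 0 -0.36 1; 0 0 0 0 0 -0.48 1; 0 0 0 0 0 -0.6 1",
)

```text
time_s: 10.65
position: [0.5687, 0.0064, 0.0576]
ee_rot: [0.685, 0.175, 0.684, -0.176]
force: [-0.9, -2.2, -0.9]
opening: 0.0156
```

```bash
python3 st.py
```

```text
pos [0.5687 0.0064 0.0576] open 0.015603966750728067 yaw 61.2 x [ 0.001 -0.002 -1.   ] F [-0.9 -2.2 -0.9] T [-0.6   0.1   0.07] [ 0.36  0.72 -0.72  1.9   0.66  0.78  0.34] 10.65
```

Remaining: 27° (0.47 rad).

step_arm(
  targets="0 0 0 0 0 -0.12 1; 0 0 0 0 0 -0.24 1; 0 0 0 0 0 -0.35 1; 0 0 0 0 0 -0.44 1; 0 0 0 0 0 -0.47 1",
)

```text
time_s: 11.15
position: [0.5681, 0.0058, 0.0576]
ee_rot: [0.625, 0.33, 0.625, -0.332]
force: [-1.3, -3.6, 1.4]
opening: 0.0156
```

```bash
python3 st.py
```

```text
pos [0.5681 0.0058 0.0576] open 0.015589635539747213 yaw 34.2 x [-0.001 -0.004 -1.   ] F [-1.3 -3.6  1.4] T [-0.39  0.36  0.03] [ 0.28  0.68 -0.59  1.9   0.56  0.73 -0.04] 11.15
```

step_arm(
  targets="0 0 0 0 0 0 1; 0 0 0 0 0 0 0.4; 0 0 0 0 0 0 -0.3; 0 0 0 0 0 0 -0.3; 0 0 0 0 0 0 -0.3",
)

```text
time_s: 11.65
position: [0.5681, 0.0059, 0.0576]
ee_rot: [0.625, 0.33, 0.625, -0.332]
force: [-0.1, -0.1, -0.1]
opening: 0.0553
```

step_arm(
  targets="0 0 2 0 0 0 -0.3; 0 0 6 0 0 0 -0.3; 0 0 10 0 0 0 -0.3; 0 0 14 0 0 0 -0.3; -4 -3 15 0 0 0 -0.3",
)

```text
time_s: 12.15
position: [0.5343, -0.0189, 0.212]
ee_rot: [0.629, 0.331, 0.623, -0.327]
force: [0.3, -2.6, 0.8]
opening: 0.0557
```

step_arm(
  targets="-3 -4 2 0 0 0 -0.3; -6 -8 2 0 0 0 -0.3; -8 -12 2 0 0 0 -0.3; -8 -16.5 2 0 0 0 -0.3; -8 -21 2 0 0 0 -0.3",
)

```text
time_s: 12.65
position: [0.4534, -0.2308, 0.2326]
ee_rot: [0.629, 0.331, 0.623, -0.327]
force: [1.2, -0.1, -0.0]
opening: 0.0559
```

step_arm(
  targets="-2 -4 0 0 0 0 -0.3; -4 -8 0 0 0 0 -0.3; -6 -12 0 0 0 0 -0.3; -6 -12 0 0 0 0 -0.3",
)

```text
time_s: 13.05
position: [0.3893, -0.3568, 0.2318]
ee_rot: [0.627, 0.333, 0.622, -0.331]
force: [0.8, 0.9, -0.2]
opening: 0.0558
```

```bash
python3 st.py; python3 - <<'E'
from meas import *
d,X,g=measure({'grip':(250,292,190,255),'handle':(365,425,235,292)})
cv2.imwrite('pics/top2.png',cv2.resize(d['frame'][:,:,::-1],None,fx=1.5,fy=1.5))
E
```

```text
pos [ 0.3893 -0.3568  0.2318] open 0.0557658405249711 yaw 34.0 x [ 0.008 -0.002 -1.   ] F [ 0.8  0.9 -0.2] T [ 0.    0.01 -0.01] [ 1.15  0.42 -0.7   1.81  0.31  1.02  0.92] 13.05
grip 130 zt 0.089 rect [641.3 245.6] [64.5 16.5] 88.0 ray mean [0.6398 0.2445 0.0895] long axis deg 88.3
handle 139 zt 0.095 rect [567.3   6.7] [14.9 67.6] 34.7 ray mean [0.5667 0.0065 0.0947] long axis deg 124.5
```

View pics/top2.png

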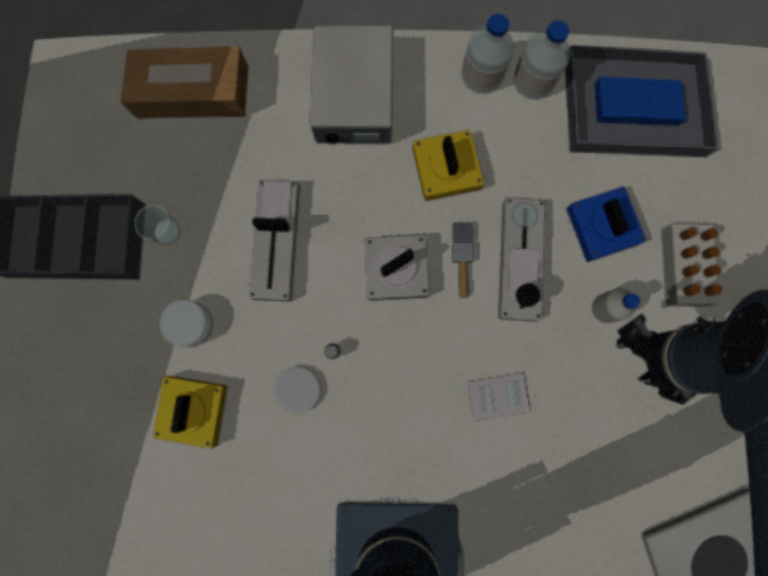

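The slide's plate covers the window at about (275,198), and the grip is at (270,224). The handle at (397,263) has turned 30° off the clockwise stop. Nothing else has moved and the arm is clear, so I hand in.

```bash
python3 -c "
from workcell import manip
manip.close_job()"
```

```text
the job is handed in; nothing more can be done
```

The slide and the switch are both set as asked, and the job was handed in at about 13 s of the 56 s allowed.

- **Slide:** I pushed the bar-grip slide with shut fingers until it met its end stop. The force rose to about 13 N and it moved no further. The last picture puts the grip at x = 0.641 m, which is the home position, with the plate covering the window.
- **Switch:** I turned it anticlockwise until the torque jumped to about 1.3 N·m at the end stop and held it there for about 1 s. I then turned it clockwise 60° and let go. The last picture shows the handle 30° short of where it started, at the clockwise stop, which is the two-click detent (about 1.047 rad).
- **Everything else:** The round-knob slide and the other things on the bench look unmoved in the last top picture. The gripper was free and clear of everything.

**Checks that needed correcting:**
- The first look after the push was blocked by the arm, so I checked the slide from another pose.
- The first descent on the switch was about 8 mm off sideways, and I corrected it before gripping.
- During the first part of the turn I pulled up on the handle with about 20 N for a moment, then eased off.

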